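# Hold a tube block against the heater's sprung plate for fastening

### The job

Pull the drawer fully open by its handle, take out the long tube block (leave the short one in the drawer), set it upright on the dry-block heater's raised bed with its length along the bed, and push its end against the sprung contact plate with a steady force of about 10 newtons, so that the plate goes in about half of its travel and never to its end. Keep it straight, centred on the bed and resting on it, and finish while still holding it pressed there, because a colleague will fasten it: do not let go. Leave everything else on the bench where it is.

Things in the scene. Friction and masses are not known exactly. Their poses are not given: they have to be found in the camera images.
- cabinet: Fixed grey drawer unit, 220 deep (x) x 270 wide (y) x 90 high mm, one drawer sliding out along its -x (front). Origin: centre of underside. Shut front face at x = -110 mm, front panel's top at z = 78 mm; the top board covers x from -95 mm back, so the drawer must be nearly fully out to lift things out. Drawer inside 175 x 228 mm, floor at z = 22 mm, walls up to z = 68 mm.
- cabinet_drawer0 (a joint): How far the drawer is out, m: 0 shut, 0.15 fully out; at the start 0 to 0.01. It slides with about 1 N of friction and stays where it is left. (On the back half of the cabinet top stands a fixed open clear box, 45 mm high.)
- cabinet_drawer0_handle (a point): Grip point of the drawer's handle: middle of a level round steel bar, 11 mm thick and 120 mm long along the cabinet's y, its axis 35 mm in front of the drawer front and 52 mm above the bench; a post at 51 mm either side of the middle. It can be pinched or hooked from above.
- long_block: The long tube block: loose aluminium, 90 (x) x 30 (y) x 45 (z) mm, five small wells seen on top, 0.2 to 0.4 kg. Starts upright on the drawer's floor, roughly lengthwise along the cabinet's x, left or right of the short block, and rides with the drawer. Origin: centre of its underside, x along its length. Its ends are alike.
- short_block: The short tube block, which stays in the drawer: like the long one but 56 (x) x 30 (y) x 45 (z) mm with two large wells. Origin: centre of its underside.
- heater: Fixed dry-block heater: grey base 150 wide (y), 20 high; on it a raised flat aluminium bed 46 mm wide, centred on y = 0, from x = -80 to 70 mm, top at z = 24 mm; beyond it a white housing 75 mm high, x = 95 to 190 mm. Origin: on the bench, on the bed's middle line; x points along the bed to the contact plate and housing.
- plate: Sprung contact plate across the end of the bed before the housing: aluminium, 46 wide x 40 high x 10 mm. Origin: centre of its front face, looking to the heater's -x. Untouched it is at x = 60, y = 0, z = 46 mm of the heater; pushed, it slides to the heater's +x, 20 mm to its end. Spring 1 N per mm from zero (10 mm in = 10 N); it pushes the block back if released.
- flask: Bystander: conical glass flask, 82 mm across, 122 mm high. Origin: centre of its underside.
- beaker: Bystander: glass beaker, 68 mm across, 90 mm high. Origin: centre of its underside.
- bottle: Bystander: amber bottle, 70 mm across, 150 mm high. Origin: centre of its underside.
- dishes: Bystander: stack of three clear dishes, 60 mm across, 38 mm high. Origin: centre of its underside.
- jar: Bystander: small white jar, 44 mm across, 55 mm high. Origin: centre of its underside.

How it is judged (in metres and radians):
On the way, in this order (a step that is already met when the one before it is completed fails the run):
1. the drawer is pulled well open (value of joint cabinet_drawer0 above 0.08 m), for 0.1 s.
2. the long block is lifted clear of the drawer (height (world z) of long_block above 0.075 m), for 0.1 s.
3. the long block, straight and resting on the bed, is pressed against the plate within the force band for one second (contact force between long_block and plate between 6.5 and 13.5 N and angle between the x axis of long_block and the x axis of heater, either way round below 0.12 rad and y of long_block in the frame of heater between -0.009 and 0.009 m and z of long_block in the frame of heater between 0.02 and 0.028 m and angle between long_block's own z axis and vertical below 0.1 rad and contact force between the fingers and long_block above 1 N), for 1 s.
At the end, for the whole second after the job is handed in: Fingers hold the long block (over 1 N) while it presses the plate with 6.5 to 13.5 N: upright within 0.1 rad, along the bed within 0.12 rad, centred within 9 mm, underside within 4 mm of the bed's top, under 10 mm/s; the short block stands on the drawer's floor (all of step 3 and linear speed of long_block below 0.01 m/s and height (world z) of short_block between 0.015 and 0.035 m); the arm keeps its last pose, push and grip.
It fails at once if the plate is driven to the end of its travel (more than 18.5 mm in) (x of plate in the frame of heater above 0.0785 m).
It fails at once if the short block is lifted out of the drawer (height (world z) of short_block above 0.06 m).
It fails at once if a bystander is shifted more than 30 mm or knocked over (distance of any of flask, beaker, bottle, dishes, jar from where it was at the start of the episode above 0.03 m or angle between any of flask, beaker, bottle, dishes, jar's own z axis and vertical above 0.5 rad).
It also fails if it takes over 61 s, if anything falls off the work surface, if the arm or the gripper's body presses on something with over 40 N, if the wrist force passes 120 N, or if a joint passes its speed limit or range.

### The arm

A 6-joint arm with a two-finger parallel gripper is mounted at the origin on the work surface. World frame = base frame: x ahead of the robot, y to its left, z up, the work surface at z = 0. Lengths are in mm, angles in rad, forces in N, time in s.
With the tool pointing down it reaches from about 350 to 975 mm from the base axis. Payload 7.1 kg.
Tool frame: the origin (TCP) lies midway between the tips of the shut fingers; the grasp point (between the pads) lies 19 mm behind it; z points along the fingers, y is the line along which they close (so a half turn about z gives the same grasp; the last joint's range is limited). The gripper opens to 88 mm and grips with 3 to 60 N. Pads are 20 mm wide; open, the fingers measure 115 mm over their backs; the gripper's body (75 mm by 178 mm) begins 61 mm behind the grasp point.
Start: joints at [1.127, 0.423, 1.63, -0, 1.089, -0.019], TCP at [257.554, 569.448, 222.675] pointing down, gripper open.
Joint ranges: [-3, 3], [-0.9, 2.11], [0.09, 2.58], [-1.31, 4.45], [0.11, 2.69], [-2.54, 2.54]. Speed limits (rad/s): [2.39, 2.39, 3.01, 3.14, 3.14, 3.14].

### API

Orientations are given as a rotation vector (axis times angle).
In Python, from workcell import ctrl gives the robot as it stands.
- The arm moves only by the shell command python3 -m inch 'ROWS' [OPENING]. ROWS is JSON, a list of rows, each an object with "xyz": the shift along the tool's x, y, z in mm, a list of three; "rot": the turn, a rotation vector about the tool's x, y, z in rad, a list of three. In form: [{"xyz": [dx, dy, dz], "rot": [ax, ay, az]}, ...]. A call has 1 to 12 rows; each row is the pose to reach, as a shift and turn from the pose commanded when the call began, along the tool's axes at that moment; what a row does not reach only later rows make up. A row lasts 1/12 s, in which the tool goes at most 41.7 mm and 7.16 degrees, less where a joint would pass 70% of its speed; a pose out of reach is approached as far as the arm can. A call with a gripper value outside its range is refused whole. OPENING is the closure in counts, from 0 (fully open) to 255 (shut), set as the call begins (- or left out, the last holds). The fingers move at their own pace and stop on an object; the grip force is fixed at half the most. Time passes only in rows, so rows that repeat a pose let the fingers close. It gives the time, the measured TCP pose, the force, the opening and the grip force at its end, in the units of the state.
- ctrl.get_obs(): the state, without advancing time (a new reading comes with each control period).
- ctrl.get_image(name): name is "side" or "top" or "wrist"; returns the picture (480x640x3 uint8, red, green, blue); there is no depth.
- ctrl.camera_model(name): a dict with "fx", "fy", "cx", "cy" (pixels), "position" and "attitude" of the camera in the world. Camera axes: x right, y up, looking along -z (the intrinsics and any distortion apply to the point x, -y, -z); pixel columns grow to the right and rows downward; lengths in mm; the calibration is good to about 2 mm. The wrist camera is an equidistant fisheye: a pixel r from the principal point sees the ray r / f radians off the axis. A picture is of the moment at which its call begins: read the wrist's pose just before it. camera_model takes no time and is no camera call; for the wrist camera it gives the pose at the moment of the call.
- ctrl.close_job(): hands the job in; it is judged then, once.
The state is a dict: "t": time; "qpos": joint angles; "qvel": joint speeds; "joint_torque": joint torques, N m; "ee_pos": TCP position; "orientation": TCP orientation; "ft_force": force on the tool from outside, world axes, zero at the start; "moment": the same for the moment, N m; "width": finger opening in mm; "grasp_force": force on a finger pad.
Only numpy, scipy, OpenCV 4.12 (cv2) and the standard library are available. Lean on these libraries where they do the work, as an engineer would, in place of code of your own. Each camera call takes 0.05 s, during which the arm holds its last target. There are 200 camera calls.

## Working session

There is one attempt and no reset: what is moved stays moved. The work goes in short steps, Python scripts to look and compute and a shell command to move; the robot and the scene stay as the last step left them, time stands still between calls to the robot, and variables do not carry over. Pictures are saved under pics/ and viewed, at most 10 in all, crops included, and the job is handed in when it is done.

```bash
mkdir -p pics; ls
python3 - <<'E'
from workcell import ctrl
import cv2
o=ctrl.get_obs();print({k:o[k] for k in('t','ee_pos','orientation','width')})
for n in('top','side'):
    m=ctrl.camera_model(n);print(n,m)
    cv2.imwrite(f'pics/{n}0.png',ctrl.get_image(n)[:,:,::-1])
print(ctrl.camera_model('wrist'))
E
```

```text
pics
{'t': 0.0, 'ee_pos': array([257.28276096, 568.96823638, 221.91458465]), 'orientation': array([-6.62154395e-01, -3.07063169e+00,  2.32009376e-03]), 'width': 87.88270544213238}
top {'fx': 618.2111237788752, 'fy': 618.2111237788752, 'cx': 330.5586904538011, 'cy': 236.563125696482, 'position': array([ 187.92885613,  -10.42485204, 1894.99684455]), 'attitude': array([ 0.17814535, -0.17079636, -1.5620065 ])}
side {'fx': 497.81708407515646, 'fy': 497.81708407515646, 'cx': 326.62238051734516, 'cy': 244.3743165233517, 'position': array([ -13.6399781 , -686.53237346,  944.86175427]), 'attitude': array([ 0.76935462, -0.28567155, -0.70838007])}
{'fx': 371.64829954431775, 'fy': 371.64829954431775, 'cx': 320.2051838920055, 'cy': 235.74710178260807, 'position': array([181.00656573, 604.48362367, 383.80715561]), 'attitude': array([-0.27655767, -0.17609102,  1.13710963])}
```

View pics/top0.png

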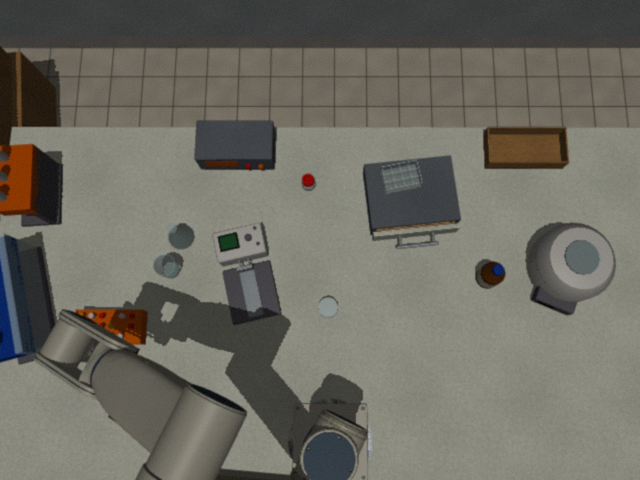

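View pics/side0.png

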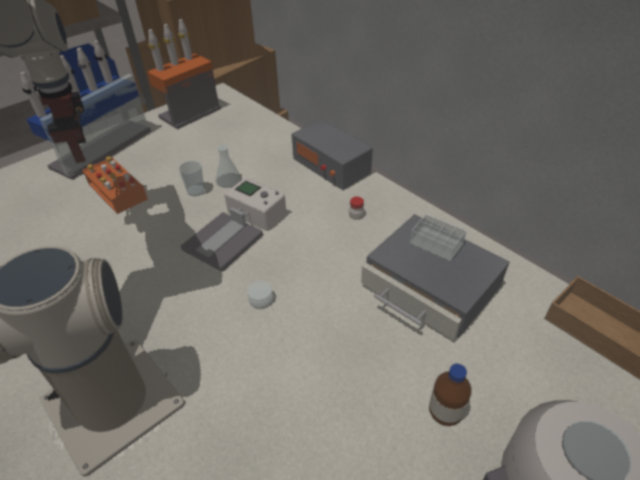

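The top view shows the heater near (250,285) with its housing at (240,243), the cabinet near (412,195), and the handle bar near (417,240). The dishes are at (328,307), the bottle at (492,273), the jar at (308,181), and the flask and beaker are left of the heater. Next I'll enlarge the two fixtures and write the ray helper.

```bash
cat > h.py <<'E'
import numpy as np, cv2
from scipy.spatial.transform import Rotation as R
from workcell import ctrl
def ray(m,uv,fish=False):
    x=(uv[0]-m['cx'])/m['fx']; y=(uv[1]-m['cy'])/m['fy']
    if fish:
        r=np.hypot(x,y); s=np.sin(r)/r if r>1e-9 else 1; d=np.array([x*s,-y*s,-np.cos(r)])
    else: d=np.array([x,-y,-1.])
    return R.from_rotvec(m['attitude']).apply(d)
def cast(m,uv,z,fish=False):
    d=ray(m,uv,fish); p=m['position']; return p+d*(z-p[2])/d[2]
def proj(m,P,fish=False):
    c=R.from_rotvec(m['attitude']).inv().apply(np.array(P)-m['position']); v=np.array([c[0],-c[1]])
    if fish: v=v/np.linalg.norm(v)*np.arctan2(np.linalg.norm(v),-c[2])
    else: v=v/-c[2]
    return v*m['fx']+[m['cx'],m['cy']]
E
python3 - <<'E'
from h import *
im=cv2.imread('pics/top0.png')
a=cv2.resize(im[148:256,358:468],None,fx=3.5,fy=3.5,interpolation=cv2.INTER_CUBIC)
b=cv2.resize(im[218:326,205:290],None,fx=4.5,fy=4.5,interpolation=cv2.INTER_CUBIC)
H=max(a.shape[0],b.shape[0]);f=lambda i:cv2.copyMakeBorder(i,0,H-i.shape[0],0,0,0)
c=np.hstack([f(a),f(b)]);print(a.shape,c.shape);cv2.imwrite('pics/crop0.png',c)
m=ctrl.camera_model('top')
for n,uv,z in[('base',(330,455),300),('handle',(417,240),52),('bed',(250,290),24),('dishes',(328,307),38),('bottle',(492,273),80),('jar',(308,181),55),('flask',(181,236),60),('beaker',(168,265),45)]: print(n,cast(m,uv,z).round())
E
```

```text
(378, 385, 3) (486, 767, 3)
base [ -0.  -2. 300.]
handle [ 594. -265.   52.]
bed [444. 244.  24.]
dishes [391.   6.  38.]
bottle [ 488. -481.   80.]
jar [781.  69.  55.]
flask [604. 454.  60.]
beaker [517. 493.  45.]
```

View pics/crop0.png

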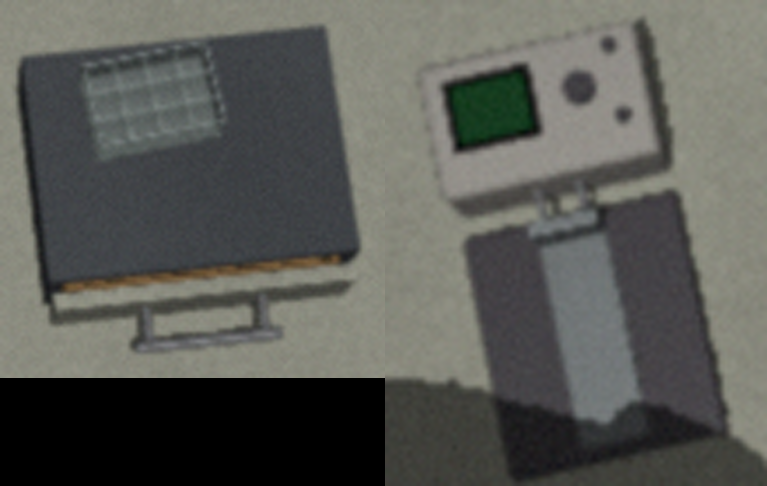

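The left crop shows the cabinet top with corners near (22,60), (324,27), (357,250), (48,288), and the handle bar from (133,347) to (281,332). The right crop shows the heater base, the bed and plate, and the housing top at (420,68), (640,20), (665,155), (447,200).

Run:
```python
from h import *
m=ctrl.camera_model('top')
A=lambda p,z:cast(m,(358+p[0]/3.5-.36,148+p[1]/3.5-.36),z)[:2]
B=lambda p,z:cast(m,(205+(p[0]-385)/4.5-.39,218+p[1]/4.5-.39),z)[:2]
h=[A(p,52) for p in((133,346),(281,332))]
c=np.array([A(p,90) for p in((22,60),(324,27),(357,250),(48,288))])
print('handle',h,np.mean(h,0),np.linalg.norm(h[1]-h[0]),'axis',np.degrees(np.arctan2(*(h[0]-h[1])[[0,1]]*[-1,1])))
e=[c[i]-c[(i+1)%4] for i in range(4)];print('cab',c.mean(0),[ (np.linalg.norm(v),np.degrees(np.arctan2(v[1],v[0]))) for v in e])
b=np.array([B(p,20) for p in((465,240),(678,192),(725,430),(512,480))])
e=[b[i]-b[(i+1)%4] for i in range(4)];print('base',b.mean(0),[ (np.linalg.norm(v),np.degrees(np.arctan2(v[1],v[0]))) for v in e], (b[0]+b[1])/2)
b=np.array([B(p,75) for p in((420,68),(640,20),(665,155),(447,200))])
e=[b[i]-b[(i+1)%4] for i in range(4)];print('hous',b.mean(0),[ (np.linalg.norm(v),np.degrees(np.arctan2(v[1],v[0]))) for v in e])
L=[B(p,24) for p in((545,245),(580,445))];Q=[B(p,24) for p in((603,235),(645,430))]
print('bed',L,Q,(L[0]+Q[0])/2,(L[1]+Q[1])/2,np.linalg.norm(L[0]-Q[0]))
o=ctrl.get_obs();print(R.from_rotvec(o['orientation']).as_matrix().round(4))
```

```text
handle [array([ 573.70900576, -199.46083103]), array([ 586.32950994, -328.5219618 ])] [ 580.01925785 -263.99139641] 129.67672343273867 axis 5.585027157449043
cab [ 735.47302907 -246.72295679] [(np.float64(267.9519955725272), np.float64(96.59534710856124)), (np.float64(203.60715657964292), np.float64(5.684715096880509)), (np.float64(268.206014548453), np.float64(-82.73913462993089)), (np.float64(206.7258695432425), np.float64(-174.36694323956948))]
base [438.38417216 240.28332055] [(np.float64(148.56944895323215), np.float64(103.04083790280613)), (np.float64(166.44332851128362), np.float64(12.3193547166804)), (np.float64(146.01932482196403), np.float64(-76.67075212693159)), (np.float64(167.16576984868658), np.float64(-166.80282335613458))] [519.72459171 258.70253262]
hous [581.72231399 272.28058499] [(np.float64(150.8271803241922), np.float64(102.80316672902491)), (np.float64(94.78671225523846), np.float64(11.682464036098608)), (np.float64(147.52488075145826), np.float64(-77.98684533403768)), (np.float64(92.74605635075552), np.float64(-166.2933573669874))]
bed [array([498.923696  , 275.66765473]), array([363.27699455, 247.50957859])] [array([505.88120399, 236.34529086]), array([373.38270963, 204.18222949])] [502.40245    256.00647279] [368.32985209 225.84590404] 39.933134327529814
[[-9.112e-01  4.121e-01 -5.000e-04]
 [ 4.121e-01  9.112e-01 -1.200e-03]
 [-0.000e+00 -1.300e-03 -1.000e+00]]
```

```bash
cat >> h.py <<'E'
def goal(x,y,z,yaw,o=None):
    "shift/turn from present pose to tool-down pose whose tool y axis has world yaw (deg), nearest half turn"
    o=o or ctrl.get_obs(); C=R.from_rotvec(o['orientation']); best=None
    for k in(0,180):
        a=np.radians(yaw+k); ty=np.array([np.cos(a),np.sin(a),0]); tz=np.array([0,0,-1.])
        T=R.from_matrix(np.c_[np.cross(ty,tz),ty,tz]); r=(C.inv()*T).as_rotvec()
        if best is None or np.linalg.norm(r)<np.linalg.norm(best): best=r
    print('xyz',C.inv().apply(np.array([x,y,z])-o['ee_pos']).round(1),'rot',best.round(3),'q',o['qpos'].round(2))
E
python3 -c "
from h import *
goal(560,-262,150,6)"
```

```text
xyz [-618.2 -632.4   72.9] rot [-1.000e-03  1.000e-03  1.041e+00] q [ 1.13  0.42  1.63 -0.    1.09 -0.02]
```

```bash
python3 -m inch '[{"xyz":[-618,-632,0],"rot":[0,0,1.041]},{"xyz":[-618,-632,0],"rot":[0,0,1.041]},{"xyz":[-618,-632,0],"rot":[0,0,1.041]},{"xyz":[-618,-632,0],"rot":[0,0,1.041]},{"xyz":[-618,-632,0],"rot":[0,0,1.041]},{"xyz":[-618,-632,0],"rot":[0,0,1.041]},{"xyz":[-618,-632,0],"rot":[0,0,1.041]},{"xyz":[-618,-632,0],"rot":[0,0,1.041]},{"xyz":[-618,-632,0],"rot":[0,0,1.041]},{"xyz":[-618,-632,0],"rot":[0,0,1.041]},{"xyz":[-618,-632,0],"rot":[0,0,1.041]},{"xyz":[-618,-632,0],"rot":[0,0,1.041]}]' 168
python3 -c "
from h import *
goal(560,-262,150,6)"
```

```text
t: 1.1
ee_pos: [428.8, 97.7, 222.7]
orientation: [-2.102, -2.335, -0.0]
ft_force: [1.2, 1.3, 0.1]
width: 29.6
grasp_force: 0.0
xyz [-371.5   92.7   72.7] rot [ 0. -0.  0.] q [0.2  0.15 2.02 0.   0.97 0.09]
```

```bash
python3 -m inch '[{"xyz":[-371,92,72],"rot":[0,0,0]},{"xyz":[-371,92,72],"rot":[0,0,0]},{"xyz":[-371,92,72],"rot":[0,0,0]},{"xyz":[-371,92,72],"rot":[0,0,0]},{"xyz":[-371,92,72],"rot":[0,0,0]},{"xyz":[-371,92,72],"rot":[0,0,0]},{"xyz":[-371,92,72],"rot":[0,0,0]},{"xyz":[-371,92,72],"rot":[0,0,0]},{"xyz":[-371,92,72],"rot":[0,0,0]},{"xyz":[-371,92,72],"rot":[0,0,0]},{"xyz":[-371,92,72],"rot":[0,0,0]},{"xyz":[-371,92,72],"rot":[0,0,0]}]'
python3 - <<'E'
from h import *
m=ctrl.camera_model('wrist');cv2.imwrite('pics/w1.png',ctrl.get_image('wrist')[:,:,::-1])
print(m['position'],m['attitude']);print(proj(m,(580,-264,52),True))
E
```

```text
t: 2.1
ee_pos: [558.3, -259.6, 149.9]
orientation: [-2.102, -2.332, 0.0]
ft_force: [-0.1, 0.5, -1.0]
width: 30.1
grasp_force: 0.0
[ 550.52031623 -175.16046437  311.80212557] [-0.30967797 -0.01379659  0.1035084 ]
[348.10105789 246.34522513]
```

View pics/w1.png

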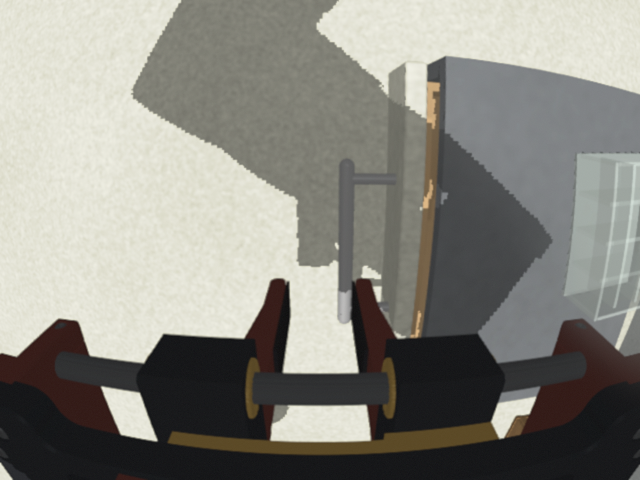

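The wrist view shows the bar from (346,162) down to (345,322), with its post at row 179. The fingers straddle a point left of it, in front of the bar.

Run:
```python
from h import *
m=ctrl.camera_model('wrist')
a,b,p=[cast(m,u,52,True)[:2] for u in((346,160),(345,321),(370,179))]
d=a-b;print(a,b,p,(a+b)/2,np.linalg.norm(d),'yaw',np.degrees(np.arctan2(-d[0],d[1])))
c=(a+b)/2
goal(c[0],c[1],33,6)
```

```text
[ 570.60572815 -199.88602015] [ 586.07864009 -327.1383078 ] [ 589.20459217 -211.36569194] [ 578.34218412 -263.51216397] 128.18953045167103 yaw 6.93269941199531
xyz [ -7.1  19.6 117.2] rot [-0.001 -0.001  0.   ] q [-0.45  0.5   1.7   0.    0.95 -0.56]
```

```bash
python3 -m inch '[{"xyz":[-6,20,0],"rot":[0,0,0]},{"xyz":[-6,20,30],"rot":[0,0,0]},{"xyz":[-6,20,50],"rot":[0,0,0]},{"xyz":[-6,20,70],"rot":[0,0,0]},{"xyz":[-6,20,90],"rot":[0,0,0]},{"xyz":[-6,20,104],"rot":[0,0,0]},{"xyz":[-6,20,114],"rot":[0,0,0]},{"xyz":[-6,20,116],"rot":[0,0,0]},{"xyz":[-6,20,116],"rot":[0,0,0]}]'
```

```text
t: 2.9
ee_pos: [579.5, -262.8, 34.6]
orientation: [-2.1, -2.335, 0.0]
ft_force: [-0.5, 0.1, 0.1]
width: 29.9
grasp_force: 0.0
```

```bash
python3 -m inch '[{"xyz":[0,0,0],"rot":[0,0,0]},{"xyz":[0,0,0],"rot":[0,0,0]},{"xyz":[0,0,0],"rot":[0,0,0]},{"xyz":[0,0,0],"rot":[0,0,0]},{"xyz":[0,0,0],"rot":[0,0,0]},{"xyz":[0,0,0],"rot":[0,0,0]}]' 255; python3 -c "
from h import *
o=ctrl.get_obs();p=o['ee_pos'];a=np.radians(6.3);goal(p[0]-152*np.cos(a),p[1]-152*np.sin(a),p[2],6)"
```

```text
t: 3.4
ee_pos: [580.1, -263.8, 35.6]
orientation: [2.101, 2.334, 0.001]
ft_force: [-1.2, 0.8, 6.2]
width: 10.3
grasp_force: 30.0
xyz [  -0.8 -152.    -0.2] rot [0.001 0.001 0.   ] q [-0.45  0.69  1.69  0.    0.76 -0.55]
```

```bash
python3 -m inch '[{"xyz":[0,-6,0],"rot":[0,0,0]},{"xyz":[0,-18,0],"rot":[0,0,0]},{"xyz":[0,-32,0],"rot":[0,0,0]},{"xyz":[0,-46,0],"rot":[0,0,0]},{"xyz":[0,-60,0],"rot":[0,0,0]},{"xyz":[0,-74,0],"rot":[0,0,0]},{"xyz":[0,-88,0],"rot":[0,0,0]},{"xyz":[0,-102,0],"rot":[0,0,0]},{"xyz":[0,-116,0],"rot":[0,0,0]},{"xyz":[0,-128,0],"rot":[0,0,0]},{"xyz":[0,-136,0],"rot":[0,0,0]},{"xyz":[0,-140,0],"rot":[0,0,0]}]'
python3 -m inch '[{"xyz":[0,-2,0],"rot":[0,0,0]},{"xyz":[0,-4,0],"rot":[0,0,0]},{"xyz":[0,-6,0],"rot":[0,0,0]},{"xyz":[0,-6,0],"rot":[0,0,0]}]'
```

```text
t: 4.4
ee_pos: [439.7, -279.1, 35.5]
orientation: [2.101, 2.333, -0.0]
ft_force: [0.9, -0.9, 6.9]
width: 10.0
grasp_force: 30.0
t: 4.73
ee_pos: [436.5, -279.6, 35.6]
orientation: [2.1, 2.33, 0.003]
ft_force: [9.3, 4.4, 2.7]
width: 9.9
grasp_force: 30.0
```

```bash
python3 -m inch '[{"xyz":[0,2,0],"rot":[0,0,0]},{"xyz":[0,2,0],"rot":[0,0,0]},{"xyz":[0,2,0],"rot":[0,0,0]},{"xyz":[0,2,-30],"rot":[0,0,0]},{"xyz":[0,2,-70],"rot":[0,0,0]},{"xyz":[0,20,-110],"rot":[0,0,0]},{"xyz":[0,60,-150],"rot":[0,0,0]},{"xyz":[0,100,-190],"rot":[0,0,0]},{"xyz":[0,120,-200],"rot":[0,0,0]},{"xyz":[0,120,-200],"rot":[0,0,0]},{"xyz":[0,120,-200],"rot":[0,0,0]}]' 168
python3 - <<'E'
from h import *
m=ctrl.camera_model('wrist');cv2.imwrite('pics/w2.png',ctrl.get_image('wrist')[:,:,::-1])
np.save('m2.npy',m,allow_pickle=True)
E
```

```text
t: 5.65
ee_pos: [556.5, -266.6, 236.8]
orientation: [2.097, 2.333, 0.002]
ft_force: [-0.8, -0.5, -0.6]
width: 30.0
grasp_force: 0.0
```

View pics/w2.png

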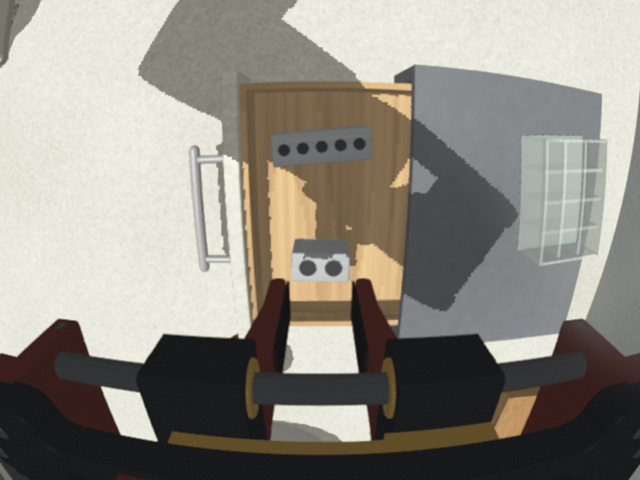

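The drawer is open. The long block's five wells run from (284,150) to (359,144). The short block is at (321,265), and the drawer's +y wall is near row 88–93.

```bash
cat > w2.py <<'E'
from h import *
m=np.load('m2.npy',allow_pickle=True).item()
im=cv2.imread('pics/w2.png');g=cv2.GaussianBlur(cv2.cvtColor(im,6),(3,3),0)
roi=g[125:172,266:378];_,t=cv2.threshold(roi,60,255,cv2.THRESH_BINARY_INV)
n,l,s,c=cv2.connectedComponentsWithStats(t)
W=[]
for i in range(1,n):
    if 40<s[i,4]<250: W.append(c[i]+[266,125]);print(W[-1].round(1),s[i,4])
W=np.array(sorted(W,key=lambda p:p[0]))
P=np.array([cast(m,w,67,True)[:2] for w in W])
vx,vy,x0,y0=cv2.fitLine(P.astype(np.float32),cv2.DIST_L2,0,.01,.01).ravel()
print(P.round(1),'ctr',P.mean(0),'mid',(P[0]+P[-1])/2,'yaw',np.degrees(np.arctan(vy/vx)))
q=[cast(m,u,67,True)[:2] for u in((271,136),(370,127),(372,158),(273,167))];print('corners',np.round(q,1),np.mean(q,0),np.linalg.norm(q[0]-q[1]),np.linalg.norm(q[1]-q[2]))
print('wall',[cast(m,u,68,True)[:2].round() for u in((255,93),(320,92),(400,92))],'board',cast(m,(411,150),90,True).round(),'handle',[cast(m,u,52,True)[:2].round() for u in((195,148),(204,269))])
E
python3 w2.py
```

```text
[340.3 144.6] 87
[359.1 143.5] 85
[321.3 146.4] 85
[302.5 148. ] 83
[283.6 149.7] 81
[[ 518.9 -211.9]
 [ 535.6 -208.8]
 [ 552.  -205.6]
 [ 568.5 -202.2]
 [ 585.  -199.2]] ctr [ 552.01779152 -205.54490055] mid [ 551.98583437 -205.54821215] yaw 11.024322
corners [[ 506.6 -200.6]
 [ 592.9 -183.2]
 [ 598.2 -210.7]
 [ 510.8 -228.4]] [ 552.16225345 -205.73277662] 88.0261917019915 27.996748026268996
wall [array([ 489., -163.]), array([ 546., -158.]), array([ 616., -148.])] board [ 627. -197.   90.] handle [array([ 432., -218.]), array([ 444., -342.])]
```

```bash
python3 -c "
from h import *
goal(552,-205.6,130,101)"
```

```text
xyz [ 60.3   4.7 104.4] rot [0.    0.    1.485] q [-0.47  0.39  1.64 -0.    1.1  -0.57]
```

```bash
python3 -m inch '[{"xyz":[60,5,60],"rot":[0,0,1.485]},{"xyz":[60,5,60],"rot":[0,0,1.485]},{"xyz":[60,5,60],"rot":[0,0,1.485]},{"xyz":[60,5,60],"rot":[0,0,1.485]},{"xyz":[60,5,60],"rot":[0,0,1.485]},{"xyz":[60,5,100],"rot":[0,0,1.485]},{"xyz":[60,5,100],"rot":[0,0,1.485]},{"xyz":[60,5,100],"rot":[0,0,1.485]},{"xyz":[60,5,100],"rot":[0,0,1.485]},{"xyz":[60,5,100],"rot":[0,0,1.485]},{"xyz":[60,5,100],"rot":[0,0,1.485]},{"xyz":[60,5,100],"rot":[0,0,1.485]}]' 110
python3 -m inch '[{"xyz":[0,0,0],"rot":[0,0,0]},{"xyz":[0,0,0],"rot":[0,0,0]},{"xyz":[0,0,0],"rot":[0,0,0]}]'
python3 - <<'E'
from h import *
m=ctrl.camera_model('wrist');cv2.imwrite('pics/w3.png',ctrl.get_image('wrist')[:,:,::-1])
np.save('m3.npy',m,allow_pickle=True)
goal(552,-205.6,28,101)
for p in((519,-212,67),(552,-205.6,67),(585,-199,67)):print(proj(m,p,True))
E
```

```text
t: 6.7
ee_pos: [548.6, -205.8, 132.1]
orientation: [-3.126, -0.288, 0.008]
ft_force: [-0.0, 0.6, 0.8]
width: 49.8
grasp_force: 0.0
t: 6.95
ee_pos: [550.7, -206.0, 133.5]
orientation: [-3.126, -0.303, 0.004]
ft_force: [-0.3, 0.7, -0.2]
width: 49.8
grasp_force: 0.0
xyz [  1.   -0.2 105.9] rot [-0.001  0.002  0.001] q [-0.38  0.49  1.77 -0.    0.89  1.  ]
[320.28237949 296.42639966]
[320.40678965 250.6988806 ]
[320.22827416 200.36082499]
```

View pics/w3.png

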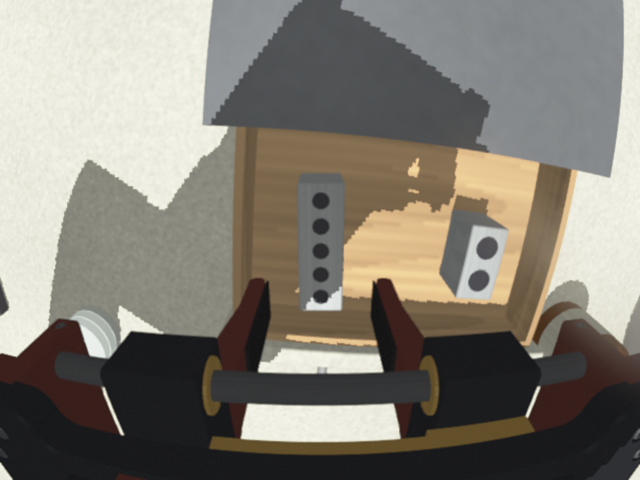

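The wells at (321,201) to (321,297) match the prediction within 1 px, so I descend and grip.

```bash
python3 -m inch '[{"xyz":[1,0,25],"rot":[0,0,0]},{"xyz":[1,0,50],"rot":[0,0,0]},{"xyz":[1,0,72],"rot":[0,0,0]},{"xyz":[1,0,88],"rot":[0,0,0]},{"xyz":[1,0,98],"rot":[0,0,0]},{"xyz":[1,0,104],"rot":[0,0,0]},{"xyz":[1,0,105],"rot":[0,0,0]},{"xyz":[1,0,105],"rot":[0,0,0]},{"xyz":[1,0,105],"rot":[0,0,0]}]'
python3 -m inch '[{"xyz":[0,0,0],"rot":[0,0,0]},{"xyz":[0,0,0],"rot":[0,0,0]},{"xyz":[0,0,0],"rot":[0,0,0]},{"xyz":[0,0,0],"rot":[0,0,0]},{"xyz":[0,0,0],"rot":[0,0,0]},{"xyz":[0,0,0],"rot":[0,0,0]}]' 255
```

```text
t: 7.75
ee_pos: [554.1, -206.2, 30.6]
orientation: [3.127, 0.3, 0.002]
ft_force: [-0.3, -0.3, -0.1]
width: 50.2
grasp_force: 0.0
t: 8.25
ee_pos: [553.7, -205.9, 30.2]
orientation: [3.127, 0.299, 0.001]
ft_force: [-1.2, -0.3, 6.4]
width: 30.3
grasp_force: 30.0
```

```bash
python3 -m inch '[{"xyz":[0,0,-15],"rot":[0,0,0]},{"xyz":[0,0,-40],"rot":[0,0,0]},{"xyz":[0,0,-75],"rot":[0,0,0]},{"xyz":[0,0,-110],"rot":[0,0,0]},{"xyz":[0,0,-140],"rot":[0,0,0]},{"xyz":[0,0,-150],"rot":[0,0,0]},{"xyz":[0,0,-150],"rot":[0,0,0]},{"xyz":[0,0,-150],"rot":[0,0,0]}]'
python3 -c "
from h import *
goal(433,239,180,102.6)"
```

```text
t: 8.92
ee_pos: [552.8, -205.6, 178.6]
orientation: [-3.127, -0.299, 0.001]
ft_force: [0.3, -0.3, -4.4]
width: 29.8
grasp_force: 30.0
xyz [ -33.3 -459.3   -1.1] rot [-0.001  0.001 -0.029] q [-0.38  0.43  1.74 -0.    0.97  1.  ]
```

```bash
python3 -m inch '[{"xyz":[-1,-15,0],"rot":[0,0,0]},{"xyz":[-4,-50,0],"rot":[0,0,0]},{"xyz":[-7,-90,0],"rot":[0,0,0]},{"xyz":[-10,-130,0],"rot":[0,0,0]},{"xyz":[-13,-170,0],"rot":[0,0,0]},{"xyz":[-16,-210,0],"rot":[0,0,-0.029]},{"xyz":[-19,-250,0],"rot":[0,0,-0.029]},{"xyz":[-22,-290,0],"rot":[0,0,-0.029]},{"xyz":[-25,-330,0],"rot":[0,0,-0.029]},{"xyz":[-28,-370,0],"rot":[0,0,-0.029]},{"xyz":[-30,-410,0],"rot":[0,0,-0.029]},{"xyz":[-32,-440,0],"rot":[0,0,-0.029]}]'
python3 -m inch '[{"xyz":[-1,-14,0],"rot":[0,0,0]},{"xyz":[-1,-20,0],"rot":[0,0,0]},{"xyz":[-1,-20,0],"rot":[0,0,0]},{"xyz":[-1,-20,0],"rot":[0,0,0]}]'
python3 - <<'E'
from h import *
m=ctrl.camera_model('wrist');cv2.imwrite('pics/w4.png',ctrl.get_image('wrist')[:,:,::-1])
np.save('m4.npy',m,allow_pickle=True)
goal(442.6,241.2,100,102.6)
E
```

```text
t: 9.92
ee_pos: [435.4, 222.3, 177.4]
orientation: [3.122, 0.346, -0.007]
ft_force: [0.8, -0.2, -2.3]
width: 29.7
grasp_force: 30.0
t: 10.25
ee_pos: [432.2, 238.7, 178.4]
orientation: [3.121, 0.345, -0.004]
ft_force: [-0.2, -0.1, -2.9]
width: 29.7
grasp_force: 30.0
xyz [10.5 -0.7 78.7] rot [ 0.001  0.002 -0.001] q [ 0.48  0.29  1.95 -0.    0.9   1.83]
```

View pics/w4.png

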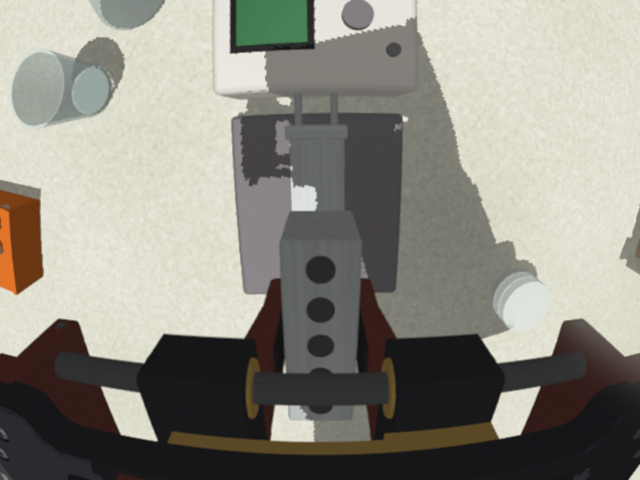

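The held block points straight at the plate; its wells run down column 320 from row 270. The plate's top is near rows 126–137 and columns 286–348. The base corners are near (233,119), (403,115), (396,292) and (244,293).

Run:
```python
from h import *
m=np.load('m4.npy',allow_pickle=True).item();c=lambda u,z:cast(m,u,z,True)[:2]
b=np.array([c(u,20) for u in((233,119),(403,115),(396,292),(244,293))])
e=[b[i]-b[(i+1)%4] for i in range(4)];print('base',b.round(1),[(np.linalg.norm(v).round(1),np.degrees(np.arctan2(v[1],v[0])).round(1)) for v in e])
mid1,mid0=(b[0]+b[1])/2,(b[2]+b[3])/2;d=mid1-mid0;print('mid',mid0,mid1,np.degrees(np.arctan2(d[1],d[0])))
p=np.array([c(u,66) for u in((287,138),(347,136))]);d=p[0]-p[1];print('plate front top',p,p.mean(0),np.linalg.norm(d),np.degrees(np.arctan2(-d[0],d[1])))
pb=np.array([c(u,66) for u in((286,127),(348,125))]);print('plate back',pb,pb.mean(0))
h=np.array([c(u,75) for u in((216,92),(414,92))]);print('hous',h,h.mean(0))
t=np.array([c((291,180),24),c((345,180),24)]);print('bed',t,t.mean(0),np.linalg.norm(t[0]-t[1]))
w=np.array([c(u,215) for u in((320,270),(320,310),(320,346))]);d=w[0]-w[2];print('wells',w,np.degrees(np.arctan2(d[1],d[0])),np.linalg.norm(d))
y=np.radians(12.6);X=np.array([np.cos(y),np.sin(y)]);Y=np.array([-X[1],X[0]]);O=np.array([442.6,241.2])
for n,v in dict(plate=p.mean(0),mid1=mid1,mid0=mid0,bed=t.mean(0),hous=h.mean(0),w=w.mean(0)).items(): print(n,((v-O)@X).round(1),((v-O)@Y).round(1))
```

```text
base [[501.2 331.2]
 [536.5 189.2]
 [374.3 150. ]
 [340.9 294.4]] [(np.float64(146.4), np.float64(104.0)), (np.float64(166.8), np.float64(13.6)), (np.float64(148.2), np.float64(-76.9)), (np.float64(164.5), np.float64(-167.1))]
mid [357.5968964  222.19920936] [518.84730029 260.20158616] 13.261091225229945
plate front top [[497.04737913 278.21737434]
 [508.03407375 235.73131524]] [502.54072644 256.97434479] 43.88362652154857 14.498802508810911
plate back [[504.86243616 280.62748621]
 [516.12254685 236.87381314]] [510.49249151 258.75064967]
hous [[520.98666832 335.05405888]
 [551.43236158 197.12182334]] [536.20951495 266.08794111]
bed [[459.39509203 270.57157802]
 [469.5352317  225.24724694]] [464.46516187 247.90941248] 46.44477818315877
wells [[463.36757803 246.0020049 ]
 [446.9870789  242.32765975]
 [430.4487564  238.6184803 ]] 12.64192642314456 33.73670483592391
plate 61.9 2.3
mid1 78.6 1.9
mid0 -87.1 -0.0
bed 22.8 1.8
hous 96.8 3.9
w 4.5 0.1
```

```bash
python3 -c "
from h import *
goal(442.3,242.4,32,103.3)"; python3 -m inch '[{"xyz":[10,1,20],"rot":[0,0,-0.012]},{"xyz":[10,0,50],"rot":[0,0,-0.012]},{"xyz":[10,0,80],"rot":[0,0,-0.012]},{"xyz":[10,0,105],"rot":[0,0,-0.012]},{"xyz":[10,0,120],"rot":[0,0,-0.012]},{"xyz":[10,0,128],"rot":[0,0,-0.012]},{"xyz":[10,0,130],"rot":[0,0,-0.012]},{"xyz":[10,0,130],"rot":[0,0,-0.012]},{"xyz":[10,0,130],"rot":[0,0,-0.012]}]'
python3 -c "
from h import *
goal(442.3,242.4,32,103.3)"
```

```text
xyz [ 10.6  -2.  146.7] rot [ 0.001  0.002 -0.013] q [ 0.48  0.29  1.95 -0.    0.9   1.83]
t: 11.05
ee_pos: [443.9, 241.5, 50.5]
orientation: [-3.12, -0.362, -0.002]
ft_force: [-0.3, 0.1, -3.3]
width: 29.7
grasp_force: 30.0
xyz [-1.3 -1.3 18.5] rot [-0.    -0.001 -0.001] q [ 0.47  0.53  1.99 -0.    0.62  1.81]
```

```bash
python3 -m inch '[{"xyz":[-1,-1,6],"rot":[0,0,0]},{"xyz":[-1,-1,11],"rot":[0,0,0]},{"xyz":[-1,-1,14],"rot":[0,0,0]},{"xyz":[-1,-1,15],"rot":[0,0,0]},{"xyz":[-1,-1,15],"rot":[0,0,0]}]'
python3 - <<'E'
from h import *
m=ctrl.camera_model('wrist');cv2.imwrite('pics/w5.png',ctrl.get_image('wrist')[:,:,::-1]);np.save('m5.npy',m,allow_pickle=True)
i=cv2.imread('pics/w5.png')[150:420,160:480];cv2.imwrite('pics/w5c.png',cv2.resize(i,None,fx=2,fy=2,interpolation=cv2.INTER_CUBIC))
E
python3 -m inch '[{"xyz":[0,0,1],"rot":[0,0,0]},{"xyz":[0,0,1],"rot":[0,0,0]}]'
python3 -m inch '[{"xyz":[0,0,1],"rot":[0,0,0]},{"xyz":[0,0,1],"rot":[0,0,0]}]'
```

```text
t: 11.47
ee_pos: [441.6, 242.3, 34.4]
orientation: [3.12, 0.364, -0.001]
ft_force: [-0.3, 0.1, -3.5]
width: 29.8
grasp_force: 30.0
t: 11.68
ee_pos: [441.8, 242.3, 33.7]
orientation: [-3.12, -0.363, -0.0]
ft_force: [0.6, 0.4, -3.0]
width: 30.1
grasp_force: 30.0
t: 11.85
ee_pos: [441.8, 242.3, 32.6]
orientation: [3.121, 0.363, -0.0]
ft_force: [0.7, -0.5, -2.4]
width: 30.1
grasp_force: 30.0
```

View pics/w5c.png

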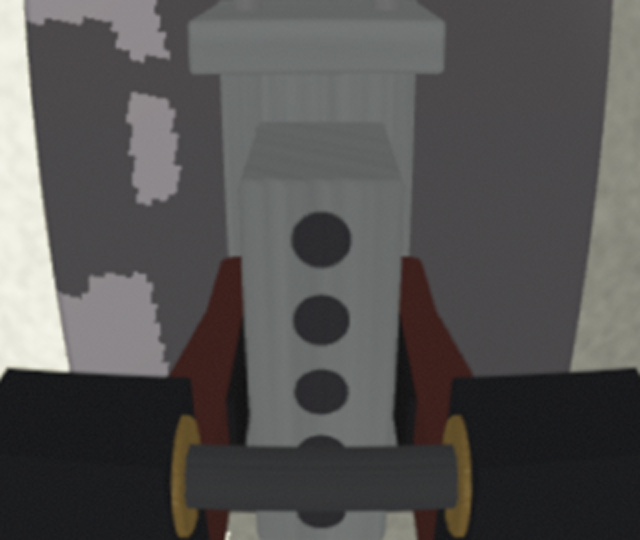

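Viewed straight along the bed, the block is centred: its front edge spans 255–384, the bed 222–414 and the plate 189–445. I'll lower it the last bit onto the bed.

```bash
for i in 1 2; do python3 -m inch '[{"xyz":[0,0,1],"rot":[0,0,0]},{"xyz":[0,0,1],"rot":[0,0,0]},{"xyz":[0,0,1],"rot":[0,0,0]}]' | egrep 'ee_pos|ft_f'; done
```

```text
ee_pos: [441.9, 242.4, 32.2]
ft_force: [-2.6, -1.3, 5.2]
ee_pos: [441.9, 242.3, 32.2]
ft_force: [-5.7, -3.2, 19.9]
```

```bash
python3 -m inch '[{"xyz":[0,0,-1.3],"rot":[0,0,0]},{"xyz":[0,0,-1.3],"rot":[0,0,0]},{"xyz":[0,0,-1.3],"rot":[0,0,0]}]' | egrep 'ee_pos|ft_f'
python3 -m inch '[{"xyz":[2,0,0],"rot":[0,0,0]},{"xyz":[5,0,0],"rot":[0,0,0]},{"xyz":[8,0,0],"rot":[0,0,0]},{"xyz":[11,0,0],"rot":[0,0,0]},{"xyz":[13,0,0],"rot":[0,0,0]},{"xyz":[13,0,0],"rot":[0,0,0]},{"xyz":[13,0,0],"rot":[0,0,0]}]' | egrep 'ee_pos|ft_f'
for i in 1 2 3 4; do python3 -m inch '[{"xyz":[1,0,0],"rot":[0,0,0]},{"xyz":[2,0,0],"rot":[0,0,0]},{"xyz":[2,0,0],"rot":[0,0,0]}]' | egrep 'ee_pos|ft_f';done
```

```text
ee_pos: [442.0, 242.4, 32.2]
ft_force: [-0.9, -0.2, 4.1]
ee_pos: [453.3, 244.9, 32.2]
ft_force: [-5.5, -1.5, 11.0]
ee_pos: [454.6, 245.1, 32.2]
ft_force: [-9.0, -2.1, 12.9]
ee_pos: [456.6, 245.6, 32.2]
ft_force: [-8.3, -2.3, 13.1]
ee_pos: [458.6, 246.1, 32.2]
ft_force: [-7.7, -1.6, 14.3]
ee_pos: [460.1, 246.4, 32.2]
ft_force: [-10.0, -2.2, 15.2]
```

```bash
python3 -m inch '[{"xyz":[0,0,-0.9],"rot":[0,0,0]},{"xyz":[0,0,-0.9],"rot":[0,0,0]},{"xyz":[0,0,-0.9],"rot":[0,0,0]}]' | egrep 'ee_pos|ft_f'
for i in 1 2 3 4; do python3 -m inch '[{"xyz":[1,0,0],"rot":[0,0,0]},{"xyz":[1,0,0],"rot":[0,0,0]}]' | egrep 'ee_pos|ft_f';done
python3 - <<'E'
from h import *
cv2.imwrite('pics/w6.png',ctrl.get_image('wrist')[:,:,::-1])
i=cv2.imread('pics/w6.png')[100:420,160:480];cv2.imwrite('pics/w6c.png',cv2.resize(i,None,fx=1.8,fy=1.8,interpolation=cv2.INTER_CUBIC))
E
```

```text
ee_pos: [461.7, 246.9, 32.4]
ft_force: [-2.0, -0.5, -1.7]
ee_pos: [462.7, 247.1, 32.4]
ft_force: [-3.8, -1.2, -2.9]
ee_pos: [463.6, 247.3, 32.5]
ft_force: [-4.8, -0.7, -3.1]
ee_pos: [464.4, 247.5, 32.5]
ft_force: [-4.5, -1.1, -4.3]
ee_pos: [465.2, 247.7, 32.5]
ft_force: [-5.5, -0.8, -3.4]
```

View pics/w6c.png

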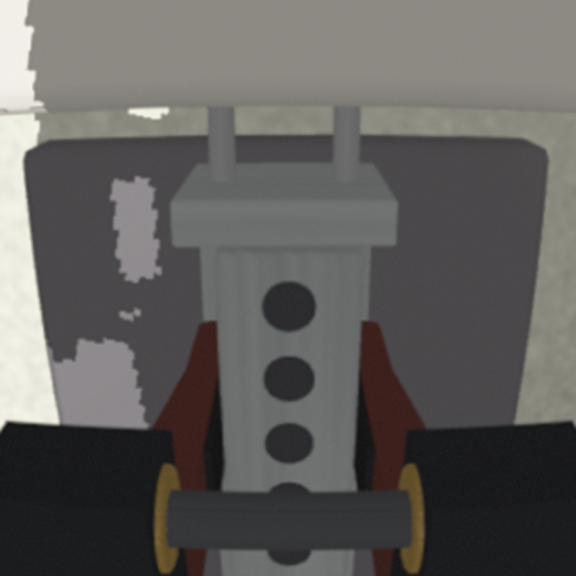

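The block's end is flat on the plate and centred (block 218–362, plate 172–397). It is just clear of the bed, so the 5.5 N reading is spring force alone. I push about 4.5 mm more, then settle it lightly on the bed.

```bash
for i in 1 2 3; do python3 -m inch '[{"xyz":[0.8,0,0],"rot":[0,0,0]},{"xyz":[1.5,0,0],"rot":[0,0,0]},{"xyz":[1.5,0,0],"rot":[0,0,0]},{"xyz":[1.5,0,0],"rot":[0,0,0]}]' | egrep 'ee_pos|ft_f';done
python3 -m inch '[{"xyz":[0,0,0.3],"rot":[0,0,0]},{"xyz":[0,0,0.3],"rot":[0,0,0]},{"xyz":[0,0,0.3],"rot":[0,0,0]}]' | egrep 'ee_pos|ft_f'
```

```text
ee_pos: [466.3, 247.9, 32.5]
ft_force: [-7.2, -2.0, -2.7]
ee_pos: [467.4, 248.2, 32.5]
ft_force: [-8.6, -1.1, -2.1]
ee_pos: [468.6, 248.4, 32.5]
ft_force: [-9.9, -1.1, 0.8]
ee_pos: [468.6, 248.5, 32.3]
ft_force: [-9.3, -0.6, -0.2]
```

```bash
for i in 1 2; do python3 -m inch '[{"xyz":[0,0,0],"rot":[0,0,0]},{"xyz":[0,0,0],"rot":[0,0,0]},{"xyz":[0,0,0],"rot":[0,0,0]},{"xyz":[0,0,0],"rot":[0,0,0]},{"xyz":[0,0,0],"rot":[0,0,0]},{"xyz":[0,0,0],"rot":[0,0,0]},{"xyz":[0,0,0],"rot":[0,0,0]},{"xyz":[0,0,0],"rot":[0,0,0]},{"xyz":[0,0,0],"rot":[0,0,0]},{"xyz":[0,0,0],"rot":[0,0,0]}]'|egrep 'ee_pos|for';done
python3 - <<'E'
from h import *
cv2.imwrite('pics/w7.png',ctrl.get_image('wrist')[:,:,::-1])
i=cv2.imread('pics/w7.png')[80:420,160:480];cv2.imwrite('pics/w7c.png',cv2.resize(i,None,fx=1.7,fy=1.7,interpolation=cv2.INTER_CUBIC))
E
```

```text
ee_pos: [468.6, 248.5, 32.3]
ft_force: [-9.6, -1.8, 1.3]
grasp_force: 30.0
ee_pos: [468.7, 248.5, 32.3]
ft_force: [-10.2, -2.2, 0.6]
grasp_force: 30.0
```

View pics/w7c.png

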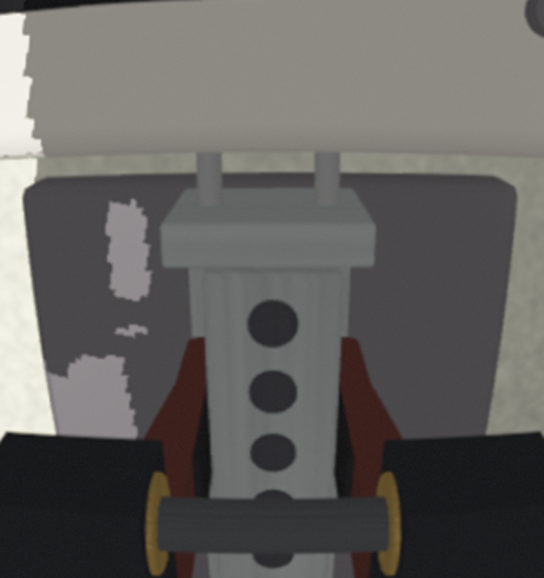

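The block is straight and centred (206–342 against the plate's 162–374), and the push is steady at about 10 N. I'll hand it in.

```bash
python3 -c "
from workcell import ctrl
print(ctrl.close_job())"
```

```text
the job is handed in; nothing more can be done
None
```

I handed the job in with the long block still gripped on the heater bed, straight and centred, pressing the plate at about 10 N (about half its travel); the short block was left in the drawer, and the hand-in did not report a verdict.

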